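# Move the breakfast condiments from rack to tray in reverse order

## Robot

A 6-joint arm with a two-finger parallel gripper is mounted at the origin on the work surface. World frame = base frame: x ahead of the robot, y to its left, z up, the work surface at z = 0. Lengths are in mm, angles in rad, forces in N, time in s.
With the tool pointing down it reaches from about 350 to 875 mm from the base axis. Payload 4.2 kg.
Tool frame: the origin (TCP) lies midway between the tips of the shut fingers; the grasp point (between the pads) lies 19 mm behind it; z points along the fingers, y is the line along which they close (so a half turn about z gives the same grasp; the last joint's range is limited). The gripper opens to 85 mm and grips with 20 to 120 N. Pads are 22 mm wide; open, the fingers measure 114 mm over their backs; the gripper's body (76 mm by 85 mm) begins 54 mm behind the grasp point. The pads swing forward as they close: fully open they stand 13 mm farther back than shut.
Start: joints at [1.421, 0.385, 0.008, 0, -1.194, -0.259], TCP at [248.409, 573.491, 231.312] pointing down, gripper open.
Joint ranges: [-3.14, 3.14], [-1.21, 2.06], [-1.07, 1.41], [-3.16, 2.05], [-2.99, -0.16], [-3.1, 3.1]. Speed limits (rad/s): [2.79, 2.79, 3.14, 3.14, 3.14, 3.14].

## Interface

Orientations are given as a unit quaternion [x, y, z, w].
In Python, from bench import sensors, get_image, camera_params, job_done gives the robot as it stands.
- The arm moves only by the tool servo_tool, never from a script. Its argument "motion" is a list of rows, each an object with "travel": the shift along the tool's x, y, z as a fraction of full scale, a list of three; "rot": the turn, a rotation vector about the tool's x, y, z as a fraction of full scale, a list of three; "hand": the opening, from 0 (shut) to 1 (fully open). In form: [{"travel": [x, y, z], "rot": [wx, wy, wz], "hand": hand}, ...]. A call has 1 to 10 rows; each row shifts and turns the commanded pose from where the row before left it, along the tool's axes as they then stand; what a row does not reach is not made up. Full scale, the value 1, is 25 cm for a shift and 360 degrees for a turn. A row lasts 1/12 s, in which the tool goes at most 41.7 mm and 7.16 degrees, less where a joint would pass 70% of its speed; a pose out of reach is approached as far as the arm can. A call with a number of a shift or a turn outside -1 to 1 is refused whole. A call with a gripper value outside its range is refused whole. The fingers move at their own pace and stop on an object; the grip force is fixed at half the most. Time passes only in rows, so rows that do not move let the fingers close. It gives the time, the measured TCP pose, the force, the opening and the grip force at its end, in the units of the state.
- sensors.read_state(): the state, without advancing time (a new reading comes with each control period).
- get_image(name): name is "scene" or "top" or "wrist"; returns (picture, depth): 384x512x3 uint8, red, green, blue; 384x512 float32, mm along the optical axis (not along the pixel's ray), 0 where there is no reading.
- camera_params(name): a dict with "camera_matrix" (3x3 intrinsics, pixels), "R" (3x3) and "t" (3): a world point X has camera coordinates R X + t; the wrist camera has in their place "mount" (4x4, takes a point from camera to tool coordinates, whose origin is the TCP and whose axes are the flange's). Camera axes: x right, y down, z forward; pixel columns grow to the right and rows downward; lengths in mm; the calibration is good to about 2 mm. The wrist camera is an equidistant fisheye: a pixel r from the principal point sees the ray r / f radians off the axis. A picture is of the moment at which its call begins: read the wrist's pose just before it. camera_params takes no time and is no camera call.
- job_done(): hands the job in; it is judged then, once.
The state is a dict: "clock": time; "joints": joint angles; "joint_vel": joint speeds; "joint_efforts": joint torques, N m; "position": TCP position; "ee_rot": TCP orientation; "contact_force": force on the tool from outside, world axes, zero at the start; "wrist_torque": the same for the moment, N m; "gripper_width": finger opening in mm; "grasp_force": force on a finger pad.
Only numpy, scipy, OpenCV 4.12 (cv2) and the standard library are available. Lean on these libraries where they do the work, as an engineer would, in place of code of your own. Each camera call takes 0.05 s, during which the arm holds its last target. There are 200 camera calls.

## Task

Move the four condiments from the dark rack into the wooden compartment tray, one to a compartment and in reverse order, since the tray will be turned round for the other side of the table: the one nearest the robot on the rack goes into the compartment farthest from the robot, the next into the next farthest, and so on. Stand each upright on the compartment floor, setting it down without dropping it, and leave the glass butter dish where it is.

Things in the scene. Friction and masses are not known exactly. Their poses are not given: they have to be found in the camera images.
- mill_mid (a point): Small wooden pepper mill, round, waisted, steel ball on top; 80 mm tall, 40 mm across its foot, 33 mm across its straight waist (26 to 54 mm above its foot). The point is on its axis, half-way up (40 mm above its foot). z is up. Loose, about 0.12 kg.
- salt_mid (a point): White ceramic salt shaker, a plain upright cylinder with a domed top with small holes; 62 mm tall, 38 mm across. The point is on its axis, half-way up (31 mm above its foot). z is up. Loose, about 0.11 kg.
- cruet_mid (a point): Clear glass soy cruet with a black cap: wide foot, narrow neck; 70 mm tall, 46 mm across the foot, neck 30 mm across (26 to 56 mm above its foot), cap 36 mm across with a short spout along its own +x. The point is on its axis, half-way up (35 mm above its foot). z is up. Loose, about 0.13 kg.
- jar_mid (a point): Squat round glass jar with pale contents and a steel screw lid; 60 mm tall, 46 mm across (lid 48 mm, from 46 mm up). The point is on its axis, half-way up (30 mm above its foot). z is up. Loose, about 0.15 kg.
- mat_mill: The round cork mat, 58 mm across and 3 mm thick, on which the pepper mill stands at the start. Four alike mats lie in a straight row, 74 mm apart, on a fixed dark wooden rack (316 x 100 mm board, 12 mm thick; end cheeks 30 mm high, a thin steel rail along each long side, 22 mm high). The mat is fixed and stays behind, so it keeps the start order. Origin: centre of its underside, 12 mm above the table. x runs along the row, away from the robot; z up.
- mat_salt: The round cork mat, 58 mm across and 3 mm thick, on which the salt shaker stands at the start. Four alike mats lie in a straight row, 74 mm apart, on a fixed dark wooden rack (316 x 100 mm board, 12 mm thick; end cheeks 30 mm high, a thin steel rail along each long side, 22 mm high). The mat is fixed and stays behind, so it keeps the start order. Origin: centre of its underside, 12 mm above the table. x runs along the row, away from the robot; z up.
- mat_cruet: The round cork mat, 58 mm across and 3 mm thick, on which the soy cruet stands at the start. Four alike mats lie in a straight row, 74 mm apart, on a fixed dark wooden rack (316 x 100 mm board, 12 mm thick; end cheeks 30 mm high, a thin steel rail along each long side, 22 mm high). The mat is fixed and stays behind, so it keeps the start order. Origin: centre of its underside, 12 mm above the table. x runs along the row, away from the robot; z up.
- mat_jar: The round cork mat, 58 mm across and 3 mm thick, on which the jar stands at the start. Four alike mats lie in a straight row, 74 mm apart, on a fixed dark wooden rack (316 x 100 mm board, 12 mm thick; end cheeks 30 mm high, a thin steel rail along each long side, 22 mm high). The mat is fixed and stays behind, so it keeps the start order. Origin: centre of its underside, 12 mm above the table. x runs along the row, away from the robot; z up.
- tray: The fixed wooden compartment tray, 302 x 96 mm, on the opposite side of the table from the rack (left or right varies). Four alike open compartments in a row, each 68 mm (along the row) by 84 mm, with 6 mm walls between; floor 6 mm and wall tops 14 mm above the table. Origin: centre of its underside. Its x runs along the row, away from the robot; compartment centres at x = -111, -37, 37 and 111 mm (nearest to farthest), y = 0. z up.
- butter_mid (a point): Glass butter dish with its lid on and butter inside, between rack and tray: dish 150 x 76 mm, 10 mm high, with a 126 x 60 mm lid up to 52 mm and a knob up to 64 mm. The point is at its centre, 32 mm above the table; x along its length. To be left where it is.
Things that resemble listed ones, but are neither listed nor needed, are in the scene too. Leave any green look-alike of the part that bears mill_mid alone.

How it is judged (in metres and radians):
At the end, for the whole second after the job is handed in: The four condiments stand one to a compartment in the tray, in the reverse of their rack order (by distance from the robot along the row), each on the compartment floor (height within 6 mm), within 30 mm of the tray's middle line, upright within 0.15 rad, released and at rest (z of mill_mid in the frame of tray between 0.04 and 0.052 m and y of mill_mid in the frame of tray between -0.03 and 0.03 m and x of mill_mid in the frame of tray between -0.14 and 0.14 m and angle between each of mill_mid, salt_mid, cruet_mid, jar_mid's own z axis and vertical below 0.15 rad and linear speed of each of mill, salt, cruet, jar below 0.02 m/s and z of salt_mid in the frame of tray between 0.031 and 0.043 m and y of salt_mid in the frame of tray between -0.03 and 0.03 m and x of salt_mid in the frame of tray between -0.14 and 0.14 m and z of cruet_mid in the frame of tray between 0.035 and 0.047 m and y of cruet_mid in the frame of tray between -0.03 and 0.03 m and x of cruet_mid in the frame of tray between -0.14 and 0.14 m and z of jar_mid in the frame of tray between 0.03 and 0.042 m and y of jar_mid in the frame of tray between -0.03 and 0.03 m and x of jar_mid in the frame of tray between -0.14 and 0.14 m and ((x of mat_mill in the frame of mat_salt above 0 m and ((x of mill_mid in the frame of tray below -0.074 m and x of salt_mid in the frame of tray above -0.074 m) or (x of mill_mid in the frame of tray below 0 m and x of salt_mid in the frame of tray above 0 m) or (x of mill_mid in the frame of tray below 0.074 m and x of salt_mid in the frame of tray above 0.074 m))) or (x of mat_mill in the frame of mat_salt below 0 m and ((x of salt_mid in the frame of tray below -0.074 m and x of mill_mid in the frame of tray above -0.074 m) or (x of salt_mid in the frame of tray below 0 m and x of mill_mid in the frame of tray above 0 m) or (x of salt_mid in the frame of tray below 0.074 m and x of mill_mid in the frame of tray above 0.074 m)))) and ((x of mat_mill in the frame of mat_cruet above 0 m and ((x of mill_mid in the frame of tray below -0.074 m and x of cruet_mid in the frame of tray above -0.074 m) or (x of mill_mid in the frame of tray below 0 m and x of cruet_mid in the frame of tray above 0 m) or (x of mill_mid in the frame of tray below 0.074 m and x of cruet_mid in the frame of tray above 0.074 m))) or (x of mat_mill in the frame of mat_cruet below 0 m and ((x of cruet_mid in the frame of tray below -0.074 m and x of mill_mid in the frame of tray above -0.074 m) or (x of cruet_mid in the frame of tray below 0 m and x of mill_mid in the frame of tray above 0 m) or (x of cruet_mid in the frame of tray below 0.074 m and x of mill_mid in the frame of tray above 0.074 m)))) and ((x of mat_mill in the frame of mat_jar above 0 m and ((x of mill_mid in the frame of tray below -0.074 m and x of jar_mid in the frame of tray above -0.074 m) or (x of mill_mid in the frame of tray below 0 m and x of jar_mid in the frame of tray above 0 m) or (x of mill_mid in the frame of tray below 0.074 m and x of jar_mid in the frame of tray above 0.074 m))) or (x of mat_mill in the frame of mat_jar below 0 m and ((x of jar_mid in the frame of tray below -0.074 m and x of mill_mid in the frame of tray above -0.074 m) or (x of jar_mid in the frame of tray below 0 m and x of mill_mid in the frame of tray above 0 m) or (x of jar_mid in the frame of tray below 0.074 m and x of mill_mid in the frame of tray above 0.074 m)))) and ((x of mat_salt in the frame of mat_cruet above 0 m and ((x of salt_mid in the frame of tray below -0.074 m and x of cruet_mid in the frame of tray above -0.074 m) or (x of salt_mid in the frame of tray below 0 m and x of cruet_mid in the frame of tray above 0 m) or (x of salt_mid in the frame of tray below 0.074 m and x of cruet_mid in the frame of tray above 0.074 m))) or (x of mat_salt in the frame of mat_cruet below 0 m and ((x of cruet_mid in the frame of tray below -0.074 m and x of salt_mid in the frame of tray above -0.074 m) or (x of cruet_mid in the frame of tray below 0 m and x of salt_mid in the frame of tray above 0 m) or (x of cruet_mid in the frame of tray below 0.074 m and x of salt_mid in the frame of tray above 0.074 m)))) and ((x of mat_salt in the frame of mat_jar above 0 m and ((x of salt_mid in the frame of tray below -0.074 m and x of jar_mid in the frame of tray above -0.074 m) or (x of salt_mid in the frame of tray below 0 m and x of jar_mid in the frame of tray above 0 m) or (x of salt_mid in the frame of tray below 0.074 m and x of jar_mid in the frame of tray above 0.074 m))) or (x of mat_salt in the frame of mat_jar below 0 m and ((x of jar_mid in the frame of tray below -0.074 m and x of salt_mid in the frame of tray above -0.074 m) or (x of jar_mid in the frame of tray below 0 m and x of salt_mid in the frame of tray above 0 m) or (x of jar_mid in the frame of tray below 0.074 m and x of salt_mid in the frame of tray above 0.074 m)))) and ((x of mat_cruet in the frame of mat_jar above 0 m and ((x of cruet_mid in the frame of tray below -0.074 m and x of jar_mid in the frame of tray above -0.074 m) or (x of cruet_mid in the frame of tray below 0 m and x of jar_mid in the frame of tray above 0 m) or (x of cruet_mid in the frame of tray below 0.074 m and x of jar_mid in the frame of tray above 0.074 m))) or (x of mat_cruet in the frame of mat_jar below 0 m and ((x of jar_mid in the frame of tray below -0.074 m and x of cruet_mid in the frame of tray above -0.074 m) or (x of jar_mid in the frame of tray below 0 m and x of cruet_mid in the frame of tray above 0 m) or (x of jar_mid in the frame of tray below 0.074 m and x of cruet_mid in the frame of tray above 0.074 m))))); the robot touches nothing.
It fails at once if the butter dish is shoved (moved more than 20 mm) (distance of butter_mid from where it was at the start of the episode above 0.02 m).
It fails at once if the pepper mill is dropped (falls free of the fingers faster than 0.7 m/s, that is from more than about 25 mm) (linear speed of mill above 0.7 m/s and contact force between the fingers and mill below 0.01 N).
It fails at once if the salt shaker is dropped (falls free of the fingers faster than 0.7 m/s, that is from more than about 25 mm) (linear speed of salt above 0.7 m/s and contact force between the fingers and salt below 0.01 N).
It fails at once if the soy cruet is dropped (falls free of the fingers faster than 0.7 m/s, that is from more than about 25 mm) (linear speed of cruet above 0.7 m/s and contact force between the fingers and cruet below 0.01 N).
It fails at once if the jar is dropped (falls free of the fingers faster than 0.7 m/s, that is from more than about 25 mm) (linear speed of jar above 0.7 m/s and contact force between the fingers and jar below 0.01 N).
It also fails if it takes over 120 s, if anything falls off the work surface, if the arm or the gripper's body presses on something with over 40 N, if the wrist force passes 120 N, or if a joint passes its speed limit or range.

## Working session

There is one attempt and no reset: what is moved stays moved. The work goes in short steps, Python scripts to look and compute and a tool call to move; the robot and the scene stay as the last step left them, time stands still between calls to the robot, and variables do not carry over. Pictures are saved under pics/ and viewed, at most 14 in all, crops included, and the job is handed in when it is done.

Besides the shell and the picture viewer there is one more tool, called after "Emit:" by a JSON object that holds its "op" and its "data", one argument or row to a line. servo_tool: Moves the arm, as the interface text tells. Its arguments: {"type":"object","properties":{"motion":{"type":"array"}},"required":["motion"]}

```bash
mkdir -p pics; cat > h.py <<'E'
import numpy as np,cv2
from bench import sensors,get_image,camera_params,job_done
def save(n,im): cv2.imwrite('pics/'+n+'.png',im[:,:,::-1])
def cloud(name):
    im,d=get_image(name);p=camera_params(name);K=np.array(p['camera_matrix']);R=np.array(p['R']);t=np.array(p['t'])
    v,u=np.mgrid[:d.shape[0],:d.shape[1]]
    c=np.stack([(u-K[0,2])/K[0,0]*d,(v-K[1,2])/K[1,1]*d,d],-1)
    return im,d,(c-t)@R
E
python3 - <<'E'
from h import *
im,d,X=cloud('top');save('top',im);np.savez('top',im=im,d=d,X=X)
im2,d2,X2=cloud('scene');save('scene',im2);np.savez('scene',im=im2,d=d2,X=X2)
s=sensors.read_state();print(s['position'],s['ee_rot'],s['gripper_width'],s['clock'])
E
```

```text
[248.21170223 573.04259032 230.33377728] [ 9.79167876e-01 -2.03050048e-01 -1.52715848e-04  9.61497173e-04] 85.60388550718882 0.1
```

View pics/top.png

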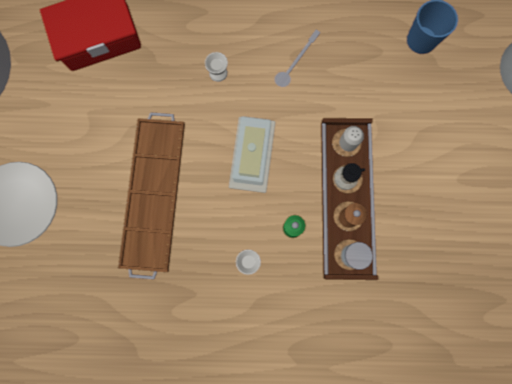

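View pics/scene.png

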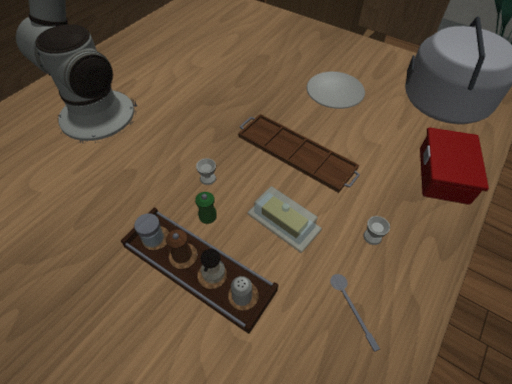

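The top view shows the robot at the bottom. The rack is on the right with, nearest to farthest, jar (358,256), mill (355,215), cruet (351,173) and salt (352,136). The tray is on the left, from (120,270) to (185,120), with the butter dish and a green decoy mill (294,226) between them.

```bash
python3 - <<'E'
from h import *
z=np.load('top.npz');im,d,X=z['im'],z['d'],z['X']
for n,(u,v) in dict(table=(220,320),jar=(358,256),mill=(355,215),cruet=(351,173),salt=(352,136),butter=(252,150),green=(294,226),cup=(248,262)).items(): print(n,X[v,u].round(0))
def rect(n,m,zz):
    cs=max(cv2.findContours(m.astype(np.uint8),0,2)[0],key=cv2.contourArea)
    P=X[cs[:,0,1],cs[:,0,0]];P=P[P[:,2]<zz]
    print(n,cv2.minAreaRect(P[:,:2].astype(np.float32)))
x,y,h=X[...,0],X[...,1],X[...,2]
v,u=np.mgrid[:384,:512]
hsv=cv2.cvtColor(im,cv2.COLOR_RGB2HSV)
m=(hsv[...,2]<140)&(u>110)&(u<195)&(v>110)&(v<280)&(hsv[...,1]>90); rect('tray',m,40)
m=(h>5)&(u>312)&(u<385)&(v>105)&(v<290); rect('rack',cv2.morphologyEx(m.astype(np.uint8),cv2.MORPH_CLOSE,np.ones((5,5))),40)
# points from scene & top: objects by height
z2=np.load('scene.npz');X2=z2['X']
A=np.concatenate([X.reshape(-1,3),X2.reshape(-1,3)])
for n in dict(jar=(358,256),mill=(355,215),cruet=(351,173),salt=(352,136)).items():
    n,(uu,vv)=n; c=X[vv,uu,:2]
    for nm,Y in(('top',X.reshape(-1,3)),('scn',X2.reshape(-1,3))):
        Q=Y[(np.hypot(*(Y[:,:2]-c).T)<34)&(Y[:,2]>48)&(Y[:,2]<115)]
        print(n,nm,len(Q),((Q.min(0)+Q.max(0))/2).round(0),np.ptp(Q,0).round(0),Q[:,2].max().round(0))
# mats
m=(hsv[...,2]>120)&(hsv[...,1]>70)&(h>9)&(h<22)&(u>325)&(u<372)
print('cork px',m.sum())
for vv in range(120,285,8):print(vv,''.join('#' if a else '.' for a in m[vv,320:380]))
E
```

```text
table [282.  47.  -2.]
jar [ 407. -202.   75.]
mill [ 478. -194.   92.]
cruet [ 555. -190.   84.]
salt [ 628. -195.   75.]
butter [600.  -9.  65.]
green [458. -88.  79.]
cup [393.  -6.  39.]
tray ((525.3947143554688, 188.98497009277344), (97.15929412841797, 305.9937438964844), 86.88127899169922)
rack ((522.123046875, -199.24789428710938), (313.8100280761719, 110.80000305175781), 1.0836447477340698)
jar top 615 [ 409. -202.   64.] [46. 47. 30.] 78.0
jar scn 552 [ 412. -203.   63.] [48. 46. 30.] 78.0
mill top 405 [ 482. -197.   73.] [38. 40. 48.] 96.0
mill scn 424 [ 486. -197.   73.] [39. 38. 49.] 97.0
cruet top 343 [ 558. -195.   68.] [34. 42. 39.] 88.0
cruet scn 375 [ 561. -196.   68.] [35. 41. 39.] 87.0
salt top 349 [ 631. -199.   64.] [37. 36. 31.] 79.0
salt scn 402 [ 636. -201.   63.] [37. 35. 31.] 79.0
cork px 809
120 ............................................................
128 ............................................................
136 ..............#######.......................................
144 ............########........................................
152 ......
[... 394 characters left out ...]
..................................................
208 ................#######.....................................
216 ..............#####.........................................
224 .................#####......................................
232 ............................................................
240 ..........................########..........................
248 ................#######.....................................
256 ...............######.......................................
264 ..................######....................................
272 ............................................................
280 ............................................................
```

Emit:
{"op": "servo_tool", "data": {
  "motion": [
    {"travel": [0, 0, 0], "rot": [0, 0, -0.017], "hand": 1},
    {"travel": [0, 0, 0], "rot": [0, 0, -0.017], "hand": 1},
    {"travel": [0, 0, 0], "rot": [0, 0, -0.017], "hand": 1},
    {"travel": [0, 0, 0], "rot": [0, 0, -0.017], "hand": 1},
    {"travel": [0.108, 0.12, 0], "rot": [0, 0, 0], "hand": 1},
    {"travel": [0.108, 0.12, 0], "rot": [0, 0, 0], "hand": 1},
    {"travel": [0.108, 0.12, 0], "rot": [0, 0, 0], "hand": 1},
    {"travel": [0.108, 0.12, 0], "rot": [0, 0, 0], "hand": 1},
    {"travel": [0.108, 0.12, 0], "rot": [0, 0, 0], "hand": 1},
    {"travel": [0.108, 0.12, 0], "rot": [0, 0, 0], "hand": 1}
  ]
}}

```text
clock: 0.93
position: [414.4, 394.7, 231.0]
ee_rot: [1.0, 0.009, -0.0, 0.0]
contact_force: [0.0, 0.8, -0.5]
gripper_width: 85.8
grasp_force: 0.0
```

```bash
python3 - <<'E'
from h import *
z=np.load('top.npz');im,X=z['im'],z['X'];v,u=np.mgrid[:384,:512]
hsv=cv2.cvtColor(im,cv2.COLOR_RGB2HSV)
m=(hsv[...,2]<150)&(u>110)&(u<195)&(v>115)&(v<275)&(hsv[...,1]>90)
m=cv2.morphologyEx(m.astype(np.uint8),cv2.MORPH_OPEN,np.ones((5,5)))
P=X[m>0][:,:2];print(m.sum(),P.mean(0));w,V=np.linalg.eigh(np.cov(P.T));print(V[:,1],np.degrees(np.arctan2(V[1,1],V[0,1]))%180)
c=max(cv2.findContours(m,0,2)[0],key=cv2.contourArea);b=cv2.boxPoints(cv2.minAreaRect(c));print(b,[X[int(q[1]),int(q[0])].round() for q in b])
E
```

```text
7520 [519.61573474 188.02833087]
[-0.99899087  0.0449137 ] 177.42576865437434
[[117.48185 267.9431 ]
 [134.16193 115.96898]
 [185.41043 121.59381]
 [168.73035 273.56793]] [array([378., 251.,  -0.]), array([688., 239.,  -1.]), array([678., 133.,  -3.]), array([369., 150.,   1.])]
```

Emit:
{"op": "servo_tool", "data": {
  "motion": [
    {"travel": [-0.006, 0.16, 0], "rot": [0, 0, 0], "hand": 1},
    {"travel": [-0.006, 0.16, 0], "rot": [0, 0, 0], "hand": 1},
    {"travel": [-0.006, 0.16, 0], "rot": [0, 0, 0], "hand": 1},
    {"travel": [-0.006, 0.16, 0], "rot": [0, 0, 0], "hand": 1},
    {"travel": [-0.006, 0.16, 0], "rot": [0, 0, 0], "hand": 1},
    {"travel": [-0.006, 0.16, 0], "rot": [0, 0, 0], "hand": 1},
    {"travel": [-0.006, 0.16, 0], "rot": [0, 0, 0], "hand": 1},
    {"travel": [-0.006, 0.16, 0], "rot": [0, 0, 0], "hand": 1},
    {"travel": [-0.006, 0.16, 0], "rot": [0, 0, 0], "hand": 1},
    {"travel": [-0.006, 0.16, 0], "rot": [0, 0, 0], "hand": 1}
  ]
}}

```text
clock: 1.77
position: [405.2, -5.5, 231.3]
ee_rot: [1.0, 0.01, 0.0, -0.0]
contact_force: [1.0, -0.4, -0.3]
gripper_width: 85.2
grasp_force: 0.0
```

Emit:
{"op": "servo_tool", "data": {
  "motion": [
    {"travel": [0, 0.157, 0], "rot": [0, 0, 0], "hand": 1},
    {"travel": [0, 0.157, 0], "rot": [0, 0, 0], "hand": 1},
    {"travel": [0, 0.157, 0.1], "rot": [0, 0, 0], "hand": 1},
    {"travel": [0, 0.157, 0.1], "rot": [0, 0, 0], "hand": 1},
    {"travel": [0, 0.157, 0], "rot": [0, 0, 0], "hand": 1},
    {"travel": [0, 0, 0], "rot": [0, 0, 0], "hand": 1},
    {"travel": [0, 0, 0], "rot": [0, 0, 0], "hand": 1}
  ]
}}

```text
clock: 2.35
position: [408.7, -193.5, 185.6]
ee_rot: [1.0, 0.007, -0.001, -0.0]
contact_force: [-0.2, 0.2, -0.6]
gripper_width: 85.2
grasp_force: 0.0
```

```bash
cat >> h.py <<'E'
from scipy.spatial.transform import Rotation as Ro
def wcloud():
    s=sensors.read_state();p=camera_params('wrist');M=np.array(p['mount']);K=np.array(p['camera_matrix'])
    im,d=get_image('wrist');v,u=np.mgrid[:384,:512]
    a,b=u-K[0,2],(v-K[1,2])*K[0,0]/K[1,1];r=np.hypot(a,b)+1e-9;th=np.minimum(r/K[0,0],1.4);t=np.tan(th)
    c=np.stack([a/r*t*d,b/r*t*d,d],-1)@M[:3,:3].T+M[:3,3]
    return im,d,Ro.from_quat(s['ee_rot']).apply(c.reshape(-1,3)).reshape(c.shape)+s['position']
E
python3 - <<'E'
from h import *
print(sensors.read_state()['position'])
im,d,X=wcloud();save('w1',im);np.savez('w1',im=im,d=d,X=X)
for c in [(410,-202),(484,-197),(560,-196),(634,-200)]:
    Y=X.reshape(-1,3);Q=Y[(np.hypot(*(Y[:,:2]-c).T)<36)&(Y[:,2]>52)&(Y[:,2]<110)]
    if len(Q):print(c,len(Q),((Q.min(0)+Q.max(0))/2).round(0),np.ptp(Q,0).round(0),Q[:,2].max().round(0))
E
```

```text
[ 408.7212617  -193.51639579  185.64990691]
(410, -202) 2218 [ 411. -202.   65.] [47. 46. 26.] 78.0
(484, -197) 1778 [ 484. -197.   88.] [39. 40. 17.] 97.0
(560, -196) 1368 [ 558. -195.   70.] [31. 41. 35.] 87.0
```

View pics/w1.png

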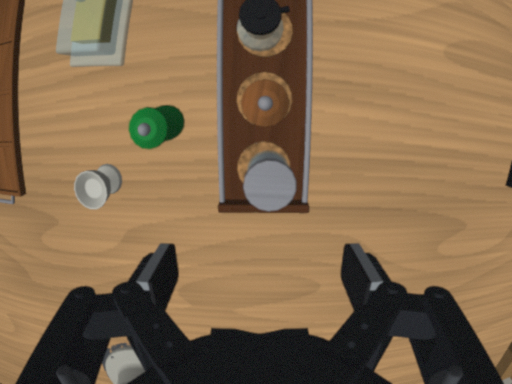

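The wrist view shows the rack below: jar lid (270,185), mill (265,103), cruet (262,18). All three match my positions to 2 mm.

Emit:
{"op": "servo_tool", "data": {
  "motion": [
    {"travel": [0.008, 0.034, 0.1], "rot": [0, 0, 0], "hand": 1},
    {"travel": [0, 0, 0.14], "rot": [0, 0, 0], "hand": 1},
    {"travel": [0, 0, 0.14], "rot": [0, 0, 0], "hand": 1},
    {"travel": [0, 0, 0.12], "rot": [0, 0, 0], "hand": 1},
    {"travel": [0, 0, 0.06], "rot": [0, 0, 0], "hand": 1},
    {"travel": [0, 0, 0], "rot": [0, 0, 0], "hand": 1},
    {"travel": [0, 0, 0], "rot": [0, 0, 0], "hand": 1}
  ]
}}

```text
clock: 2.98
position: [412.1, -199.1, 46.6]
ee_rot: [1.0, 0.011, -0.0, 0.0]
contact_force: [0.5, -0.2, 0.5]
gripper_width: 85.6
grasp_force: 0.0
```

Emit:
{"op": "servo_tool", "data": {
  "motion": [
    {"travel": [0, 0.01, 0.064], "rot": [0, 0, 0], "hand": 1},
    {"travel": [0, 0, 0], "rot": [0, 0, 0], "hand": 0},
    {"travel": [0, 0, 0], "rot": [0, 0, 0], "hand": 0},
    {"travel": [0, 0, 0], "rot": [0, 0, 0], "hand": 0},
    {"travel": [0, 0, 0], "rot": [0, 0, 0], "hand": 0},
    {"travel": [0, 0, 0], "rot": [0, 0, 0], "hand": 0},
    {"travel": [0, 0, 0], "rot": [0, 0, 0], "hand": 0}
  ]
}}

```text
clock: 3.57
position: [412.8, -202.6, 32.2]
ee_rot: [1.0, 0.009, 0.002, 0.0]
contact_force: [-0.7, 1.9, 6.1]
gripper_width: 46.6
grasp_force: 60.3
```

Emit:
{"op": "servo_tool", "data": {
  "motion": [
    {"travel": [0, 0, -0.05], "rot": [0, 0, 0], "hand": 0},
    {"travel": [0, 0, -0.15], "rot": [0, 0, 0], "hand": 0},
    {"travel": [0, 0, -0.15], "rot": [0, 0, 0], "hand": 0},
    {"travel": [0, 0, -0.13], "rot": [0, 0, 0], "hand": 0},
    {"travel": [0.076, -0.128, 0], "rot": [0, 0, 0], "hand": 0},
    {"travel": [0.076, -0.128, 0], "rot": [0, 0, 0], "hand": 0},
    {"travel": [0.076, -0.128, 0], "rot": [0, 0, 0], "hand": 0},
    {"travel": [0.076, -0.128, 0], "rot": [0, 0, 0], "hand": 0},
    {"travel": [0.076, -0.128, 0], "rot": [0, 0, 0], "hand": 0},
    {"travel": [0.076, -0.128, 0], "rot": [0, 0, 0], "hand": 0}
  ]
}}

```text
clock: 4.4
position: [522.5, -6.8, 151.4]
ee_rot: [1.0, 0.009, 0.0, -0.0]
contact_force: [1.3, -0.3, -1.5]
gripper_width: 46.2
grasp_force: 62.1
```

Emit:
{"op": "servo_tool", "data": {
  "motion": [
    {"travel": [0.076, -0.128, 0], "rot": [0, 0, 0], "hand": 0},
    {"travel": [0.076, -0.128, 0], "rot": [0, 0, 0], "hand": 0},
    {"travel": [0.076, -0.128, 0], "rot": [0, 0, 0], "hand": 0},
    {"travel": [0.06, -0.11, 0], "rot": [0, 0, 0], "hand": 0},
    {"travel": [0, 0, 0], "rot": [0, 0, 0], "hand": 0},
    {"travel": [0, 0, 0], "rot": [0, 0, 0], "hand": 0}
  ]
}}

```text
clock: 4.9
position: [591.9, 117.7, 150.4]
ee_rot: [1.0, 0.01, -0.0, -0.0]
contact_force: [-0.7, -0.8, -2.0]
gripper_width: 46.3
grasp_force: 62.1
```

```bash
python3 - <<'E'
from h import *
s=sensors.read_state();print(s['position'],s['grasp_force'],s['gripper_width'])
im,d,X=wcloud();save('w2',im);np.savez('w2',im=im,d=d,X=X)
E
```

```text
[591.88857419 117.66372849 150.36170855] 62.13207721710205 46.32444784442087
```

View pics/w2.png

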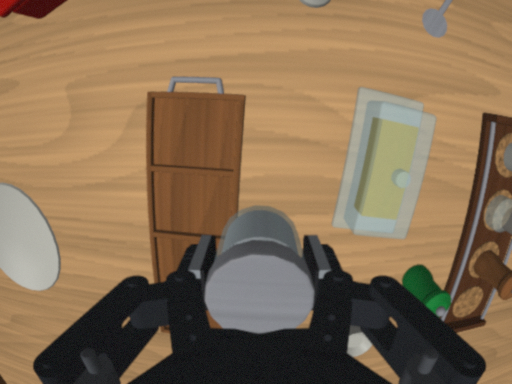

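The wrist view shows the tray's far edge at (148,93)–(245,97) and its first divider at (152,167)–(239,170). The jar is in the fingers.

```bash
python3 - <<'E'
from h import *
X=np.load('w2.npz')['X']
for u,v in [(151,97),(242,100),(153,167),(238,170),(155,234),(234,236),(196,97),(196,168),(196,235),(195,130),(195,205)]: print((u,v),X[v,u].round(0))
E
```

```text
(151, 97) [674. 224.  16.]
(242, 100) [669. 136.  15.]
(153, 167) [604. 226.  14.]
(238, 170) [602. 139.  14.]
(155, 234) [529. 231.  14.]
(234, 236) [609. 130. 170.]
(196, 97) [672. 179.  16.]
(196, 168) [603. 181.  13.]
(196, 235) [529. 184.  13.]
(195, 130) [640. 182.   7.]
(195, 205) [562. 185.   7.]
```

Emit:
{"op": "servo_tool", "data": {
  "motion": [
    {"travel": [0.094, -0.128, 0], "rot": [0, 0, 0], "hand": 0},
    {"travel": [0.094, -0.128, 0], "rot": [0, 0, 0], "hand": 0},
    {"travel": [0, 0, 0.15], "rot": [0, 0, 0], "hand": 0},
    {"travel": [0, 0, 0.15], "rot": [0, 0, 0], "hand": 0},
    {"travel": [0, 0, 0.1], "rot": [0, 0, 0], "hand": 0},
    {"travel": [0, 0, 0.05], "rot": [0, 0, 0], "hand": 0},
    {"travel": [0, 0, 0], "rot": [0, 0, 0], "hand": 0},
    {"travel": [0, 0, 0], "rot": [0, 0, 0], "hand": 0}
  ]
}}

```text
clock: 5.62
position: [638.2, 180.3, 38.9]
ee_rot: [1.0, 0.009, 0.0, 0.0]
contact_force: [0.6, -0.1, -0.9]
gripper_width: 46.0
grasp_force: 62.1
```

Emit:
{"op": "servo_tool", "data": {
  "motion": [
    {"travel": [0, -0.005, 0.03], "rot": [0, 0, 0], "hand": 0},
    {"travel": [0, 0, 0.024], "rot": [0, 0, 0], "hand": 0},
    {"travel": [0, 0, 0.004], "rot": [0, 0, 0], "hand": 0},
    {"travel": [0, 0, 0], "rot": [0, 0, 0], "hand": 0},
    {"travel": [0, 0, 0], "rot": [0, 0, 0], "hand": 0}
  ]
}}

```text
clock: 6.03
position: [637.9, 182.4, 24.1]
ee_rot: [1.0, 0.009, 0.0, -0.0]
contact_force: [0.2, 0.4, -0.2]
gripper_width: 46.3
grasp_force: 62.1
```

Emit:
{"op": "servo_tool", "data": {
  "motion": [
    {"travel": [0, 0, 0.003], "rot": [0, 0, 0], "hand": 0},
    {"travel": [0, 0, 0], "rot": [0, 0, 0], "hand": 1},
    {"travel": [0, 0, 0], "rot": [0, 0, 0], "hand": 1},
    {"travel": [0, 0, 0], "rot": [0, 0, 0], "hand": 1},
    {"travel": [0, 0, 0], "rot": [0, 0, 0], "hand": 1},
    {"travel": [0, 0, -0.1], "rot": [0, 0, 0], "hand": 1},
    {"travel": [0, 0, -0.15], "rot": [0, 0, 0], "hand": 1},
    {"travel": [0, 0, -0.15], "rot": [0, 0, 0], "hand": 1},
    {"travel": [0, 0, -0.1], "rot": [0, 0, 0], "hand": 1}
  ]
}}

```text
clock: 6.78
position: [639.1, 182.7, 152.0]
ee_rot: [1.0, 0.01, 0.002, -0.001]
contact_force: [0.6, -0.2, 1.2]
gripper_width: 85.6
grasp_force: 0.0
```

Emit:
{"op": "servo_tool", "data": {
  "motion": [
    {"travel": [-0.059, 0.138, 0], "rot": [0, 0, 0], "hand": 1},
    {"travel": [-0.059, 0.138, 0], "rot": [0, 0, 0], "hand": 1},
    {"travel": [-0.059, 0.138, 0], "rot": [0, 0, 0], "hand": 1},
    {"travel": [-0.059, 0.138, 0], "rot": [0, 0, 0], "hand": 1},
    {"travel": [-0.059, 0.138, 0], "rot": [0, 0, 0], "hand": 1},
    {"travel": [-0.059, 0.138, 0], "rot": [0, 0, 0], "hand": 1},
    {"travel": [-0.059, 0.138, 0], "rot": [0, 0, 0], "hand": 1},
    {"travel": [-0.059, 0.138, 0], "rot": [0, 0, 0], "hand": 1},
    {"travel": [-0.059, 0.138, 0], "rot": [0, 0, 0], "hand": 1},
    {"travel": [-0.059, 0.138, 0], "rot": [0, 0, 0], "hand": 1}
  ]
}}

```text
clock: 7.62
position: [495.7, -166.8, 148.3]
ee_rot: [1.0, 0.009, 0.0, 0.0]
contact_force: [0.4, -0.7, 0.5]
gripper_width: 85.4
grasp_force: 0.0
```

Emit:
{"op": "servo_tool", "data": {
  "motion": [
    {"travel": [-0.059, 0.138, 0], "rot": [0, 0, 0], "hand": 1},
    {"travel": [0, 0, 0], "rot": [0, 0, 0], "hand": 1},
    {"travel": [0, 0, 0], "rot": [0, 0, 0], "hand": 1}
  ]
}}

```text
clock: 7.87
position: [481.6, -201.8, 148.1]
ee_rot: [1.0, 0.007, 0.0, 0.0]
contact_force: [-0.6, 0.3, 0.1]
gripper_width: 85.7
grasp_force: 0.0
```

Emit:
{"op": "servo_tool", "data": {
  "motion": [
    {"travel": [0.01, -0.018, 0.1], "rot": [0, 0, 0], "hand": 1},
    {"travel": [0, 0, 0.13], "rot": [0, 0, 0], "hand": 1},
    {"travel": [0, 0, 0.13], "rot": [0, 0, 0], "hand": 1},
    {"travel": [0, 0, 0.104], "rot": [0, 0, 0], "hand": 1},
    {"travel": [0, 0, 0], "rot": [0, 0, 0], "hand": 0},
    {"travel": [0, 0, 0], "rot": [0, 0, 0], "hand": 0},
    {"travel": [0, 0, 0], "rot": [0, 0, 0], "hand": 0},
    {"travel": [0, 0, 0], "rot": [0, 0, 0], "hand": 0},
    {"travel": [0, 0, 0], "rot": [0, 0, 0], "hand": 0},
    {"travel": [0, 0, 0], "rot": [0, 0, 0], "hand": 0}
  ]
}}

```text
clock: 8.7
position: [486.8, -195.6, 34.0]
ee_rot: [1.0, 0.01, 0.003, 0.0]
contact_force: [0.5, 1.2, 6.3]
gripper_width: 35.0
grasp_force: 55.5
```

Emit:
{"op": "servo_tool", "data": {
  "motion": [
    {"travel": [0, 0, 0], "rot": [0, 0, 0], "hand": 0},
    {"travel": [0, 0, -0.04], "rot": [0, 0, 0], "hand": 0},
    {"travel": [0, 0, -0.15], "rot": [0, 0, 0], "hand": 0},
    {"travel": [0, 0, -0.15], "rot": [0, 0, 0], "hand": 0},
    {"travel": [0, 0, -0.14], "rot": [0, 0, 0], "hand": 0}
  ]
}}

```text
clock: 9.12
position: [484.1, -195.6, 153.9]
ee_rot: [1.0, 0.009, -0.0, -0.0]
contact_force: [0.3, 0.3, -0.9]
gripper_width: 35.2
grasp_force: 56.6
```

Emit:
{"op": "servo_tool", "data": {
  "motion": [
    {"travel": [0.034, -0.15, 0], "rot": [0, 0, 0], "hand": 0},
    {"travel": [0.034, -0.15, 0], "rot": [0, 0, 0], "hand": 0},
    {"travel": [0.034, -0.15, 0], "rot": [0, 0, 0], "hand": 0},
    {"travel": [0.034, -0.15, 0], "rot": [0, 0, 0], "hand": 0},
    {"travel": [0.034, -0.15, 0], "rot": [0, 0, 0], "hand": 0},
    {"travel": [0.034, -0.15, 0], "rot": [0, 0, 0], "hand": 0},
    {"travel": [0.034, -0.15, 0], "rot": [0, 0, 0], "hand": 0},
    {"travel": [0.034, -0.15, 0], "rot": [0, 0, 0], "hand": 0},
    {"travel": [0.034, -0.15, 0], "rot": [0, 0, 0], "hand": 0},
    {"travel": [0.034, -0.15, 0], "rot": [0, 0, 0], "hand": 0}
  ]
}}

```text
clock: 9.95
position: [562.4, 182.5, 152.5]
ee_rot: [1.0, 0.009, -0.0, -0.0]
contact_force: [0.8, 0.6, -1.1]
gripper_width: 35.5
grasp_force: 56.7
```

Emit:
{"op": "servo_tool", "data": {
  "motion": [
    {"travel": [0, 0, 0], "rot": [0, 0, 0], "hand": 0},
    {"travel": [0, 0, 0], "rot": [0, 0, 0], "hand": 0}
  ]
}}

```text
clock: 10.12
position: [562.5, 182.7, 151.8]
ee_rot: [1.0, 0.011, -0.0, -0.0]
contact_force: [-0.2, -0.5, -2.6]
gripper_width: 35.1
grasp_force: 56.8
```

```bash
python3 - <<'E'
from h import *
s=sensors.read_state();print(s['position'],s['grasp_force'],s['gripper_width'])
im,d,X=wcloud();save('w3',im);np.savez('w3',im=im,d=d,X=X)
E
```

```text
[562.53547451 182.71839691 151.81774322] 56.8434669999624 35.149546448285136
```

View pics/w3.png

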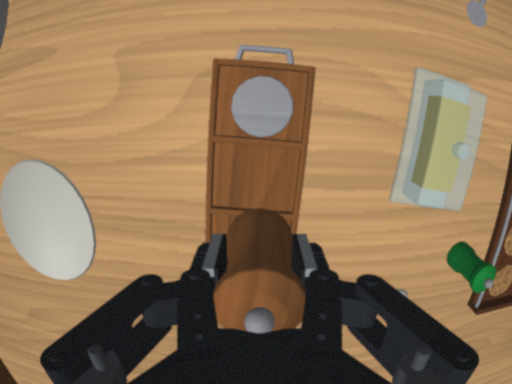

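The jar stands centred in the far compartment at (262,107), and the mill is held upright.

Emit:
{"op": "servo_tool", "data": {
  "motion": [
    {"travel": [0.006, -0.01, 0.1], "rot": [0, 0, 0], "hand": 0},
    {"travel": [0, 0, 0.15], "rot": [0, 0, 0], "hand": 0},
    {"travel": [0, 0, 0.12], "rot": [0, 0, 0], "hand": 0},
    {"travel": [0, 0, 0.07], "rot": [0, 0, 0], "hand": 0},
    {"travel": [0, 0, 0.03], "rot": [0, 0, 0], "hand": 0},
    {"travel": [0, 0, 0.02], "rot": [0, 0, 0], "hand": 0},
    {"travel": [0, 0, 0], "rot": [0, 0, 0], "hand": 0},
    {"travel": [0, 0, 0], "rot": [0, 0, 0], "hand": 0}
  ]
}}

```text
clock: 10.83
position: [565.3, 183.4, 30.7]
ee_rot: [1.0, 0.009, 0.001, -0.0]
contact_force: [0.8, 0.1, -0.5]
gripper_width: 35.2
grasp_force: 56.9
```

Emit:
{"op": "servo_tool", "data": {
  "motion": [
    {"travel": [0, 0, 0.015], "rot": [0, 0, 0], "hand": 0},
    {"travel": [0, 0, 0.007], "rot": [0, 0, 0], "hand": 0},
    {"travel": [0, 0, 0], "rot": [0, 0, 0], "hand": 0},
    {"travel": [0, 0, 0], "rot": [0, 0, 0], "hand": 0}
  ]
}}

```text
clock: 11.17
position: [565.1, 183.9, 25.0]
ee_rot: [1.0, 0.009, 0.001, -0.0]
contact_force: [-1.7, -1.0, 4.0]
gripper_width: 35.2
grasp_force: 57.4
```

Emit:
{"op": "servo_tool", "data": {
  "motion": [
    {"travel": [0, 0, 0], "rot": [0, 0, 0], "hand": 1},
    {"travel": [0, 0, 0], "rot": [0, 0, 0], "hand": 1},
    {"travel": [0, 0, 0], "rot": [0, 0, 0], "hand": 1},
    {"travel": [0, 0, 0], "rot": [0, 0, 0], "hand": 1},
    {"travel": [0, 0, -0.1], "rot": [0, 0, 0], "hand": 1},
    {"travel": [0, 0, -0.15], "rot": [0, 0, 0], "hand": 1},
    {"travel": [0, 0, -0.15], "rot": [0, 0, 0], "hand": 1},
    {"travel": [0, 0, -0.1], "rot": [0, 0, 0], "hand": 1}
  ]
}}

```text
clock: 11.83
position: [565.6, 183.9, 152.3]
ee_rot: [1.0, 0.01, 0.002, -0.001]
contact_force: [0.9, 0.8, 0.7]
gripper_width: 85.4
grasp_force: 0.0
```

Emit:
{"op": "servo_tool", "data": {
  "motion": [
    {"travel": [-0.005, 0.15, 0], "rot": [0, 0, 0], "hand": 1},
    {"travel": [-0.005, 0.15, 0], "rot": [0, 0, 0], "hand": 1},
    {"travel": [-0.005, 0.15, 0], "rot": [0, 0, 0], "hand": 1},
    {"travel": [-0.005, 0.15, 0], "rot": [0, 0, 0], "hand": 1},
    {"travel": [-0.005, 0.15, 0], "rot": [0, 0, 0], "hand": 1},
    {"travel": [-0.005, 0.15, 0], "rot": [0, 0, 0], "hand": 1},
    {"travel": [-0.005, 0.15, 0], "rot": [0, 0, 0], "hand": 1},
    {"travel": [-0.005, 0.15, 0], "rot": [0, 0, 0], "hand": 1},
    {"travel": [-0.005, 0.15, 0], "rot": [0, 0, 0], "hand": 1},
    {"travel": [-0.005, 0.15, 0], "rot": [0, 0, 0], "hand": 1}
  ]
}}

```text
clock: 12.67
position: [558.4, -193.5, 148.7]
ee_rot: [1.0, 0.009, -0.0, -0.0]
contact_force: [1.3, 0.0, -0.1]
gripper_width: 85.3
grasp_force: 0.0
```

Emit:
{"op": "servo_tool", "data": {
  "motion": [
    {"travel": [0, 0, 0], "rot": [0, 0, 0], "hand": 1},
    {"travel": [0, 0, 0], "rot": [0, 0, 0], "hand": 1}
  ]
}}

```text
clock: 12.83
position: [558.2, -193.7, 148.3]
ee_rot: [1.0, 0.007, -0.0, -0.0]
contact_force: [-0.5, 0.8, -0.6]
gripper_width: 85.8
grasp_force: 0.0
```

Emit:
{"op": "servo_tool", "data": {
  "motion": [
    {"travel": [0, 0, 0.1], "rot": [0, 0, 0], "hand": 1},
    {"travel": [0, 0, 0.13], "rot": [0, 0, 0], "hand": 1},
    {"travel": [0, 0, 0.13], "rot": [0, 0, 0], "hand": 1},
    {"travel": [0, 0, 0.108], "rot": [0, 0, 0], "hand": 1},
    {"travel": [0, 0, 0], "rot": [0, 0, 0], "hand": 0},
    {"travel": [0, 0, 0], "rot": [0, 0, 0], "hand": 0},
    {"travel": [0, 0, 0], "rot": [0, 0, 0], "hand": 0},
    {"travel": [0, 0, 0], "rot": [0, 0, 0], "hand": 0},
    {"travel": [0, 0, 0], "rot": [0, 0, 0], "hand": 0},
    {"travel": [0, 0, 0], "rot": [0, 0, 0], "hand": 0}
  ]
}}

```text
clock: 13.67
position: [560.7, -191.6, 34.4]
ee_rot: [1.0, 0.01, 0.003, 0.0]
contact_force: [0.4, 1.6, 7.3]
gripper_width: 34.1
grasp_force: 52.4
```

Emit:
{"op": "servo_tool", "data": {
  "motion": [
    {"travel": [0, 0, 0], "rot": [0, 0, 0], "hand": 0},
    {"travel": [0, 0, 0], "rot": [0, 0, 0], "hand": 0}
  ]
}}

```text
clock: 13.83
position: [560.7, -191.6, 34.4]
ee_rot: [1.0, 0.01, 0.003, 0.0]
contact_force: [0.5, 2.2, 6.6]
gripper_width: 33.6
grasp_force: 52.3
```

Emit:
{"op": "servo_tool", "data": {
  "motion": [
    {"travel": [0, 0, -0.04], "rot": [0, 0, 0], "hand": 0},
    {"travel": [0, 0, -0.06], "rot": [0, 0, 0], "hand": 0},
    {"travel": [0, 0, 0], "rot": [0, 0, 0], "hand": 0},
    {"travel": [0, 0, 0], "rot": [0, 0, 0], "hand": 0}
  ]
}}

```text
clock: 14.17
position: [559.3, -191.8, 58.0]
ee_rot: [1.0, 0.009, 0.001, -0.0]
contact_force: [0.3, -0.4, -1.8]
gripper_width: 33.9
grasp_force: 53.5
```

```bash
python3 - <<'E'
from h import *
s=sensors.read_state();print(s['position'],s['grasp_force'],s['gripper_width'])
im,d=get_image('wrist');im2,_=get_image('scene')
save('w4',np.hstack([im[150:,100:420],cv2.resize(im2[200:330,100:300],(360,234))]))
E
```

```text
[ 559.3328951  -191.76827976   57.95703094] 53.48909456246474 33.91265052376043
```

View pics/w4.png

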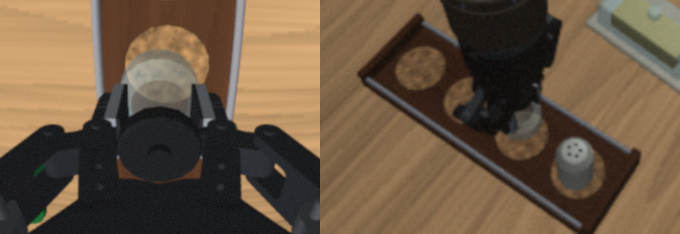

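The cruet is lifted upright between the pads and its mat is showing. I'll carry it over.

Emit:
{"op": "servo_tool", "data": {
  "motion": [
    {"travel": [0, 0, -0.13], "rot": [0, 0, 0], "hand": 0},
    {"travel": [0, 0, -0.13], "rot": [0, 0, 0], "hand": 0},
    {"travel": [0, 0, -0.12], "rot": [0, 0, 0], "hand": 0}
  ]
}}

```text
clock: 14.52
position: [558.1, -191.7, 151.8]
ee_rot: [1.0, 0.009, -0.001, -0.0]
contact_force: [1.2, -0.2, -1.3]
gripper_width: 33.6
grasp_force: 53.7
```

Emit:
{"op": "servo_tool", "data": {
  "motion": [
    {"travel": [-0.025, -0.152, 0], "rot": [0, 0, 0], "hand": 0},
    {"travel": [-0.025, -0.152, 0], "rot": [0, 0, 0], "hand": 0},
    {"travel": [-0.025, -0.152, 0], "rot": [0, 0, 0], "hand": 0},
    {"travel": [-0.025, -0.152, 0], "rot": [0, 0, 0], "hand": 0},
    {"travel": [-0.025, -0.152, 0], "rot": [0, 0, 0], "hand": 0},
    {"travel": [-0.025, -0.152, 0], "rot": [0, 0, 0], "hand": 0},
    {"travel": [-0.025, -0.152, 0], "rot": [0, 0, 0], "hand": 0},
    {"travel": [-0.025, -0.152, 0], "rot": [0, 0, 0], "hand": 0},
    {"travel": [-0.025, -0.152, 0], "rot": [0, 0, 0], "hand": 0},
    {"travel": [-0.025, -0.152, 0], "rot": [0, 0, 0], "hand": 0}
  ]
}}

```text
clock: 15.35
position: [488.1, 188.5, 151.0]
ee_rot: [1.0, 0.009, -0.001, 0.0]
contact_force: [1.5, 0.6, -0.9]
gripper_width: 33.6
grasp_force: 53.8
```

Emit:
{"op": "servo_tool", "data": {
  "motion": [
    {"travel": [0, 0, 0], "rot": [0, 0, 0], "hand": 0},
    {"travel": [0, 0, 0], "rot": [0, 0, 0], "hand": 0}
  ]
}}

```text
clock: 15.52
position: [488.4, 188.8, 150.9]
ee_rot: [1.0, 0.011, -0.001, 0.0]
contact_force: [0.4, -0.9, -2.4]
gripper_width: 33.8
grasp_force: 53.9
```

```bash
python3 - <<'E'
from h import *
s=sensors.read_state();print(s['position'],s['grasp_force'],s['gripper_width'])
im,d,X=wcloud();save('w5',im);np.savez('w5',im=im,d=d,X=X)
E
```

```text
[488.40233433 188.79710745 150.8605541 ] 53.87268692138605 33.83665160179911
```

View pics/w5.png

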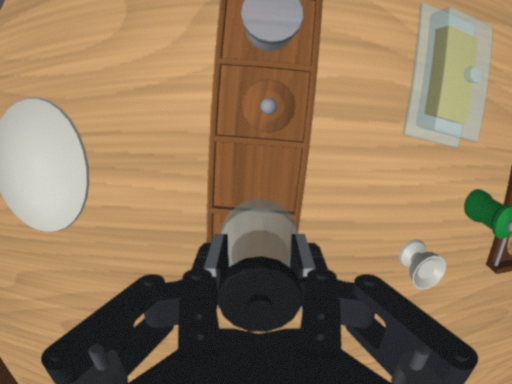

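The mill stands upright in its compartment at (268,106), with the jar beyond it at (272,20).

Emit:
{"op": "servo_tool", "data": {
  "motion": [
    {"travel": [0.007, -0.004, 0.1], "rot": [0, 0, 0], "hand": 0},
    {"travel": [0, 0, 0.15], "rot": [0, 0, 0], "hand": 0},
    {"travel": [0, 0, 0.12], "rot": [0, 0, 0], "hand": 0},
    {"travel": [0, 0, 0.07], "rot": [0, 0, 0], "hand": 0},
    {"travel": [0, 0, 0.03], "rot": [0, 0, 0], "hand": 0},
    {"travel": [0, 0, 0.01], "rot": [0, 0, 0], "hand": 0},
    {"travel": [0, 0, 0], "rot": [0, 0, 0], "hand": 0},
    {"travel": [0, 0, 0], "rot": [0, 0, 0], "hand": 0}
  ]
}}

```text
clock: 16.23
position: [492.1, 188.2, 32.9]
ee_rot: [1.0, 0.009, 0.001, -0.001]
contact_force: [-0.1, 1.1, -0.5]
gripper_width: 33.7
grasp_force: 53.9
```

Emit:
{"op": "servo_tool", "data": {
  "motion": [
    {"travel": [0, 0, 0.018], "rot": [0, 0, 0], "hand": 0},
    {"travel": [0, 0, 0.011], "rot": [0, 0, 0], "hand": 0},
    {"travel": [0, 0, 0], "rot": [0, 0, 0], "hand": 0},
    {"travel": [0, 0, 0], "rot": [0, 0, 0], "hand": 0}
  ]
}}

```text
clock: 16.57
position: [491.7, 188.6, 25.6]
ee_rot: [1.0, 0.009, 0.001, -0.001]
contact_force: [-1.5, 0.1, 4.2]
gripper_width: 33.7
grasp_force: 54.9
```

Emit:
{"op": "servo_tool", "data": {
  "motion": [
    {"travel": [0, 0, 0], "rot": [0, 0, 0], "hand": 1},
    {"travel": [0, 0, 0], "rot": [0, 0, 0], "hand": 1},
    {"travel": [0, 0, 0], "rot": [0, 0, 0], "hand": 1},
    {"travel": [0, 0, 0], "rot": [0, 0, 0], "hand": 1},
    {"travel": [0, 0, -0.1], "rot": [0, 0, 0], "hand": 1},
    {"travel": [0, 0, -0.15], "rot": [0, 0, 0], "hand": 1},
    {"travel": [0, 0, -0.15], "rot": [0, 0, 0], "hand": 1},
    {"travel": [0, 0, -0.1], "rot": [0, 0, 0], "hand": 1}
  ]
}}

```text
clock: 17.23
position: [492.1, 188.6, 152.9]
ee_rot: [1.0, 0.01, 0.002, -0.001]
contact_force: [0.2, 0.6, -0.8]
gripper_width: 85.4
grasp_force: 0.0
```

Emit:
{"op": "servo_tool", "data": {
  "motion": [
    {"travel": [0.049, 0.141, 0], "rot": [0, 0, 0], "hand": 1},
    {"travel": [0.049, 0.141, 0], "rot": [0, 0, 0], "hand": 1},
    {"travel": [0.049, 0.141, 0], "rot": [0, 0, 0], "hand": 1},
    {"travel": [0.049, 0.141, 0], "rot": [0, 0, 0], "hand": 1},
    {"travel": [0.049, 0.141, 0], "rot": [0, 0, 0], "hand": 1},
    {"travel": [0.049, 0.141, 0], "rot": [0, 0, 0], "hand": 1},
    {"travel": [0.049, 0.141, 0], "rot": [0, 0, 0], "hand": 1},
    {"travel": [0.049, 0.141, 0], "rot": [0, 0, 0], "hand": 1},
    {"travel": [0.049, 0.141, 0], "rot": [0, 0, 0], "hand": 1},
    {"travel": [0.049, 0.141, 0], "rot": [0, 0, 0], "hand": 1}
  ]
}}

```text
clock: 18.07
position: [620.2, -163.9, 149.2]
ee_rot: [1.0, 0.009, -0.0, -0.0]
contact_force: [0.9, 0.7, 0.6]
gripper_width: 85.7
grasp_force: 0.0
```

Emit:
{"op": "servo_tool", "data": {
  "motion": [
    {"travel": [0.049, 0.141, 0], "rot": [0, 0, 0], "hand": 1},
    {"travel": [0, 0, 0], "rot": [0, 0, 0], "hand": 1},
    {"travel": [0, 0, 0], "rot": [0, 0, 0], "hand": 1}
  ]
}}

```text
clock: 18.32
position: [632.6, -199.0, 148.3]
ee_rot: [1.0, 0.007, -0.001, -0.0]
contact_force: [0.0, -0.5, -1.0]
gripper_width: 85.1
grasp_force: 0.0
```

Emit:
{"op": "servo_tool", "data": {
  "motion": [
    {"travel": [0, 0, 0.1], "rot": [0, 0, 0], "hand": 1},
    {"travel": [0, 0, 0.13], "rot": [0, 0, 0], "hand": 1},
    {"travel": [0, 0, 0.13], "rot": [0, 0, 0], "hand": 1},
    {"travel": [0, 0, 0.108], "rot": [0, 0, 0], "hand": 1},
    {"travel": [0, 0, 0], "rot": [0, 0, 0], "hand": 0},
    {"travel": [0, 0, 0], "rot": [0, 0, 0], "hand": 0},
    {"travel": [0, 0, 0], "rot": [0, 0, 0], "hand": 0},
    {"travel": [0, 0, 0], "rot": [0, 0, 0], "hand": 0},
    {"travel": [0, 0, 0], "rot": [0, 0, 0], "hand": 0},
    {"travel": [0, 0, 0], "rot": [0, 0, 0], "hand": 0}
  ]
}}

```text
clock: 19.15
position: [635.0, -197.1, 35.7]
ee_rot: [1.0, 0.01, 0.003, 0.0]
contact_force: [-0.3, 1.8, 6.9]
gripper_width: 36.0
grasp_force: 60.6
```

Emit:
{"op": "servo_tool", "data": {
  "motion": [
    {"travel": [0, 0, 0], "rot": [0, 0, 0], "hand": 0},
    {"travel": [0, 0, -0.04], "rot": [0, 0, 0], "hand": 0},
    {"travel": [0, 0, -0.06], "rot": [0, 0, 0], "hand": 0},
    {"travel": [0, 0, 0], "rot": [0, 0, 0], "hand": 0}
  ]
}}

```text
clock: 19.48
position: [634.7, -197.5, 61.1]
ee_rot: [1.0, 0.009, 0.003, 0.001]
contact_force: [0.8, 0.7, -0.2]
gripper_width: 36.4
grasp_force: 60.0
```

```bash
python3 - <<'E'
from h import *
s=sensors.read_state();print(s['position'],s['grasp_force'],s['gripper_width'],s['contact_force'])
im,d=get_image('wrist');im2,_=get_image('scene')
save('w6',np.hstack([im[150:,100:420],cv2.resize(im2[200:330,100:300],(360,234))]))
E
```

```text
[ 634.67170673 -197.48325003   61.0563247 ] 60.01349136504359 36.383934677834795 [ 0.8429263   0.66736284 -0.18939171]
```

View pics/w6.png

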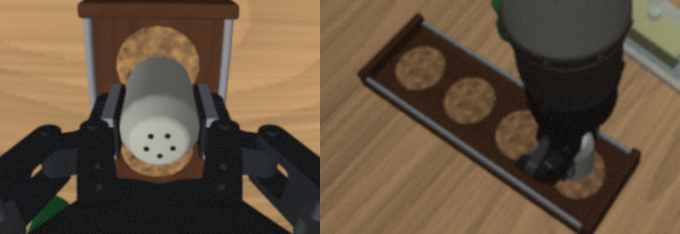

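The salt shaker is held centred and off its mat.

Emit:
{"op": "servo_tool", "data": {
  "motion": [
    {"travel": [0, 0, -0.13], "rot": [0, 0, 0], "hand": 0},
    {"travel": [0, 0, -0.13], "rot": [0, 0, 0], "hand": 0},
    {"travel": [0, 0, -0.11], "rot": [0, 0, 0], "hand": 0}
  ]
}}

```text
clock: 19.83
position: [632.4, -197.1, 150.4]
ee_rot: [1.0, 0.009, -0.001, -0.0]
contact_force: [1.8, 0.3, -1.2]
gripper_width: 35.6
grasp_force: 60.4
```

Emit:
{"op": "servo_tool", "data": {
  "motion": [
    {"travel": [-0.07, -0.13, 0], "rot": [0, 0, 0], "hand": 0},
    {"travel": [-0.07, -0.13, 0], "rot": [0, 0, 0], "hand": 0},
    {"travel": [-0.07, -0.13, 0], "rot": [0, 0, 0], "hand": 0},
    {"travel": [-0.07, -0.13, 0], "rot": [0, 0, 0], "hand": 0},
    {"travel": [-0.07, -0.13, 0], "rot": [0, 0, 0], "hand": 0},
    {"travel": [-0.07, -0.13, 0], "rot": [0, 0, 0], "hand": 0},
    {"travel": [-0.07, -0.13, 0], "rot": [0, 0, 0], "hand": 0},
    {"travel": [-0.07, -0.13, 0], "rot": [0, 0, 0], "hand": 0},
    {"travel": [-0.07, -0.13, 0], "rot": [0, 0, 0], "hand": 0},
    {"travel": [-0.07, -0.13, 0], "rot": [0, 0, 0], "hand": 0}
  ]
}}

```text
clock: 20.67
position: [450.2, 125.5, 149.3]
ee_rot: [1.0, 0.009, -0.001, 0.0]
contact_force: [1.7, 0.9, -2.1]
gripper_width: 36.3
grasp_force: 60.4
```

Emit:
{"op": "servo_tool", "data": {
  "motion": [
    {"travel": [-0.07, -0.13, 0], "rot": [0, 0, 0], "hand": 0},
    {"travel": [-0.07, -0.13, 0], "rot": [0, 0, 0], "hand": 0},
    {"travel": [0, 0, 0], "rot": [0, 0, 0], "hand": 0},
    {"travel": [0, 0, 0], "rot": [0, 0, 0], "hand": 0}
  ]
}}

```text
clock: 21.0
position: [414.5, 190.2, 149.6]
ee_rot: [1.0, 0.011, -0.001, 0.0]
contact_force: [0.2, -0.3, -0.7]
gripper_width: 36.0
grasp_force: 60.6
```

```bash
python3 - <<'E'
from h import *
s=sensors.read_state();print(s['position'],s['grasp_force'],s['gripper_width'])
im,d,X=wcloud();save('w7',im)
E
```

```text
[414.46100794 190.15233911 149.55175549] 60.57070961531281 36.01093660682221
```

View pics/w7.png

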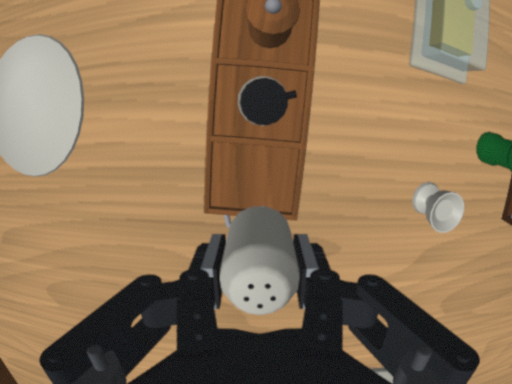

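The cruet stands in its compartment at (264,100). The nearest compartment is empty, and the salt shaker is aligned with it.

Emit:
{"op": "servo_tool", "data": {
  "motion": [
    {"travel": [0.004, -0.009, 0.1], "rot": [0, 0, 0], "hand": 0},
    {"travel": [0, 0, 0.15], "rot": [0, 0, 0], "hand": 0},
    {"travel": [0, 0, 0.12], "rot": [0, 0, 0], "hand": 0},
    {"travel": [0, 0, 0.06], "rot": [0, 0, 0], "hand": 0},
    {"travel": [0, 0, 0.03], "rot": [0, 0, 0], "hand": 0},
    {"travel": [0, 0, 0], "rot": [0, 0, 0], "hand": 0},
    {"travel": [0, 0, 0], "rot": [0, 0, 0], "hand": 0}
  ]
}}

```text
clock: 21.63
position: [417.5, 190.8, 35.3]
ee_rot: [1.0, 0.009, 0.0, 0.0]
contact_force: [0.1, 0.5, -0.4]
gripper_width: 36.4
grasp_force: 60.6
```

Emit:
{"op": "servo_tool", "data": {
  "motion": [
    {"travel": [0, 0, 0.02], "rot": [0, 0, 0], "hand": 0},
    {"travel": [0, 0, 0.012], "rot": [0, 0, 0], "hand": 0},
    {"travel": [0, 0, 0.004], "rot": [0, 0, 0], "hand": 0},
    {"travel": [0, 0, 0], "rot": [0, 0, 0], "hand": 0}
  ]
}}

```text
clock: 21.97
position: [417.1, 191.5, 26.7]
ee_rot: [1.0, 0.009, 0.0, -0.0]
contact_force: [-0.6, -0.9, 1.0]
gripper_width: 36.2
grasp_force: 60.7
```

Emit:
{"op": "servo_tool", "data": {
  "motion": [
    {"travel": [0, 0, 0.002], "rot": [0, 0, 0], "hand": 0},
    {"travel": [0, 0, 0], "rot": [0, 0, 0], "hand": 1},
    {"travel": [0, 0, 0], "rot": [0, 0, 0], "hand": 1},
    {"travel": [0, 0, 0], "rot": [0, 0, 0], "hand": 1},
    {"travel": [0, 0, 0], "rot": [0, 0, 0], "hand": 1},
    {"travel": [0, 0, -0.1], "rot": [0, 0, 0], "hand": 1},
    {"travel": [0, 0, -0.15], "rot": [0, 0, 0], "hand": 1},
    {"travel": [0, 0, -0.15], "rot": [0, 0, 0], "hand": 1},
    {"travel": [0, 0, -0.15], "rot": [0, 0, 0], "hand": 1},
    {"travel": [0, 0, 0], "rot": [0, 0, 0], "hand": 1}
  ]
}}

```text
clock: 22.8
position: [420.6, 194.1, 170.4]
ee_rot: [1.0, 0.01, 0.006, -0.005]
contact_force: [1.2, 1.1, 0.9]
gripper_width: 85.4
grasp_force: 0.0
```

Emit:
{"op": "servo_tool", "data": {
  "motion": [
    {"travel": [0, 0.16, -0.05], "rot": [0, 0, 0], "hand": 1},
    {"travel": [0, 0.16, -0.05], "rot": [0, 0, 0], "hand": 1},
    {"travel": [0, 0.16, 0], "rot": [0, 0, 0], "hand": 1},
    {"travel": [0, 0.16, 0], "rot": [0, 0, 0], "hand": 1},
    {"travel": [0, 0.16, 0], "rot": [0, 0, 0], "hand": 1},
    {"travel": [0, 0, 0], "rot": [0, 0, 0], "hand": 1},
    {"travel": [0, 0, 0], "rot": [0, 0, 0], "hand": 1}
  ]
}}

```text
clock: 23.38
position: [420.0, -10.2, 187.6]
ee_rot: [1.0, 0.007, -0.0, -0.0]
contact_force: [1.1, -0.4, 1.4]
gripper_width: 85.6
grasp_force: 0.0
```

```bash
python3 - <<'E'
from h import *
im,d,X=cloud('top');im2,d2,X2=cloud('scene')
save('fin',np.hstack([cv2.resize(im[100:290,90:300],(400,362)),cv2.resize(im2[90:280,190:390],(400,362))]))
Y=np.concatenate([X.reshape(-1,3),X2.reshape(-1,3)])
for c in [(638,182),(564,185),(491,189),(416,192)]:
    Q=Y[(np.hypot(*(Y[:,:2]-c).T)<36)&(Y[:,2]>40)&(Y[:,2]<110)]
    print(c,len(Q),((Q.min(0)+Q.max(0))/2).round(0),np.ptp(Q,0).round(0),Q[:,2].max().round(0))
E
```

```text
(638, 182) 946 [635. 181.  55.] [51. 48. 29.] 69.0
(564, 185) 674 [562. 183.  64.] [42. 41. 47.] 87.0
(491, 189) 547 [491. 185.  59.] [39. 42. 37.] 78.0
(416, 192) 198 [419. 188.  55.] [36. 33. 30.] 70.0
```

View pics/fin.png

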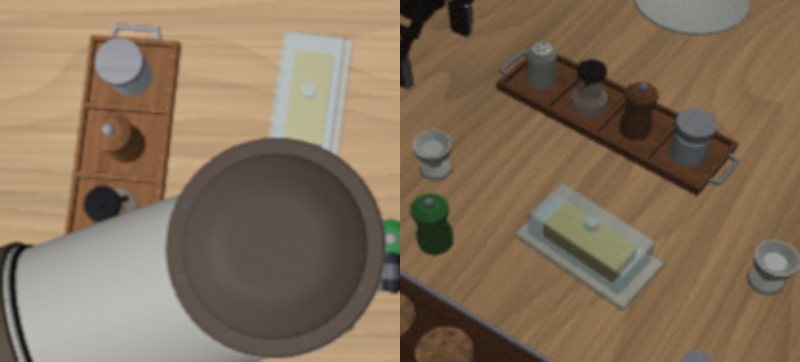

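All four stand upright, one to a compartment (salt, cruet, mill, jar from near to far). The butter dish and the green mill are where they were.

```bash
python3 -c "
from bench import job_done
print(job_done())"
```

```text
the job is handed in; nothing more can be done
None
```

The job is handed in: salt, cruet, mill and jar stand upright in the tray from nearest to farthest, the reverse of their rack order, and the butter dish is where it was; no verdict was returned.

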